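# Meter button mushrooms into a tray with the sprung chute gate

### The job

Set the empty tray flat on the bench under the mouth of the mushroom chute, its middle about where the mushrooms will drop, while the gate is still shut. Then draw the spring-closed gate up to half of its travel, so that the small button mushrooms roll out into the tray and the two big ones stay behind the gate. Finish still holding the gate steady at half travel, ready for the next buttons, with all three buttons in the tray; leave the other things on the bench alone.

Things in the scene. Friction and masses are not known exactly. Their poses are not given: they have to be found in the camera images.
- chute: Fixed stainless gravity chute on a stand, an open-topped channel 90 mm wide inside, walls 75 mm high, its floor falling 24 degrees along its own -y to an open lip. Origin on the bench straight below the middle of the lip's edge; x runs across the channel, +y upstream, z up. The stand's feet begin 100 mm upstream of the lip; below lip and gate the bench is free up to 50 mm height.
- chute_lip (a point): Middle of the lip's edge, 58 mm above the bench. The gate's two guide posts stand at chute x = +-45 to +-61 mm, y = 12 to 30 mm, tops 203 mm above the bench, with a tension spring outside each (150 mm over all). On their downstream faces are marks every 10 mm; the long ones show the gate's lower edge shut, at half and at full travel.
- chute_drop (a point): Point on the bench 35 mm downstream (along the chute's -y) of the lip's edge, about where the mushrooms drop.
- gate (a joint): Lift of the gate (m), an upright steel plate across the channel 20 mm upstream of the lip that slides straight up: 0 shut, 0.040 half, 0.080 full travel. Two springs pull it shut: about 5 N when shut, 10 N at half, 16 N at full travel, plus 3 to 5 N of weight; let go, it shuts. A button passes under it from about 29 mm lift, a big mushroom from about 63 mm.
- gate_handle (a point): Middle of the gate's handle, a dark level bar 64 mm long across the channel (along chute x), 16 mm thick (along chute y) and 20 mm high, on two 10 mm round stems 18 mm either side of its middle; 200 mm above the bench when shut, rising with the gate. Free space above, upstream and downstream of it.
- tray: The empty packing tray, loose, 135 mm (x) by 190 mm (y) over the rim, 34 mm high, 50 to 85 g. Origin at the middle of its underside. Its rim is a rolled edge 10 mm wide and 9 mm high (25 to 34 mm above the underside), centred 62.5 mm (x) and 90 mm (y) from the middle; the walls below are 4 mm thick, leaning in; floor 5 mm thick. Its y axis starts within 0.75 rad of the chute's y.
- tray_center (a point): Middle of the empty tray, half-way up (17 mm above its underside).
- button0: Small button mushroom, a 26 mm ball-like cap with a short stem, 12 g, waiting behind the gate. Origin at its centre.
- button1: Small button mushroom, a 26 mm ball-like cap with a short stem, 12 g, waiting behind the gate. Origin at its centre.
- button2: Small button mushroom, a 26 mm ball-like cap with a short stem, 12 g, waiting behind the gate. Origin at its centre.
- cap0: Big mushroom, a 58 mm ball-like cap with a stem, 60 g, waiting behind the buttons. Origin at its centre.
- cap1: Big mushroom, a 58 mm ball-like cap with a stem, 60 g, waiting behind the buttons. Origin at its centre.
- punnet: A small orange punnet, 118 by 98 mm, already heaped with mushrooms, about 70 mm high; to be left alone. Origin under its middle.
- label_roll: Roll of blank white labels, 84 mm across and 50 mm high, standing on its end; to be left alone. Origin under its middle.
- sanitiser: White bottle 56 mm across and 130 mm high, standing beside the chute; to be left alone. Origin under its middle.
Not all that is in view belongs to the job. What is shaped like the tray but green or turquoise is not meant. What is shaped like the cap0 but orange is not meant.

How it is judged:
By the outcome, as a careful person would: the job done as asked, in the order asked, and still so for the second after the job is handed in, while the arm keeps its last pose, push and grip.
It also fails if it takes over 42 s, if anything falls off the work surface, if the arm or the gripper's body presses on something with over 40 N, if the wrist force passes 120 N, or if a joint passes its speed limit or range.

### The arm

A 7-joint arm with a two-finger parallel gripper is mounted at the origin on the work surface. World frame = base frame: x ahead of the robot, y to its left, z up, the work surface at z = 0. Lengths are in mm, angles in rad, forces in N, time in s.
With the tool pointing down it reaches from about 425 to 1025 mm from the base axis. Payload 9.4 kg.
Tool frame: the origin (TCP) lies between the finger pads; the fingertips stand 19 mm ahead of it and the grasp point (between the pads) is the TCP; z points along the fingers, y is the direction in which the jaws open and shut (so a half turn about z gives the same grasp; the last joint's range is limited). The gripper opens to 85 mm and grips with 20 to 120 N. Pads are 22 mm wide; open, the fingers measure 114 mm over their backs; the gripper's body (76 mm by 85 mm) begins 54 mm behind the grasp point. The pads swing forward as they close: fully open they stand 13 mm farther back than shut.
Start: joints at [-1.28, 0.599, -0.003, 1.599, 0.002, 0.943, -0.08], TCP at [260.687, 676.511, 250.275] pointing down, gripper open.
Joint ranges: [-2.57, 2.57], [-0.35, 1.97], [-1.29, 1.29], [0.11, 2.56], [-1.05, 4.19], [0.11, 1.86], [-2.63, 2.63]. Speed limits (rad/s): [2.22, 2.22, 3.01, 3.01, 3.14, 3.14, 3.14].

### API

Orientations are given as a unit quaternion [w, x, y, z].
In Python, from station import sense, imaging, order gives the robot as it stands.
- The arm moves only by the tool drive_tool, never from a script. Its arguments are lists of equal length, an entry for each row: "slide": the shift along the tool's x, y, z in cm, a list of three; "turn": the turn about the tool's z in rad. A call has 1 to 8 rows; each row is the pose to reach, as a shift and turn from the pose commanded when the call began, along the tool's axes at that moment; what a row does not reach only later rows make up. A row lasts 1/8 s, in which the tool goes at most 62.5 mm and 10.7 degrees, less where a joint would pass 70% of its speed; a pose out of reach is approached as far as the arm can. A call with a gripper value outside its range is refused whole. "grip" is the opening, from -1 (shut) to 1 (fully open), so that 0 is half open, set as the call begins (left out, the last holds). The fingers move at their own pace and stop on an object; the grip force is fixed at half the most. Time passes only in rows, so rows that repeat a pose let the fingers close. It gives the time, the measured TCP pose, the force and the opening at its end, in the units of the state.
- sense(): the state, without advancing time (a new reading comes with each control period).
- imaging.get_image(name): name is "scene" or "top" or "wrist"; returns (picture, depth): 480x640x3 uint8, blue, green, red; 480x640 float32, mm along the optical axis (not along the pixel's ray), 0 where there is no reading.
- imaging.camera_params(name): a dict with "vfov" (degrees; the focal length in pixels is half the picture's height over the tangent of half this angle, whatever the lens; pixels are square), "cx", "cy" (the principal point, pixels), "xyz" and "attitude" of the camera in the world. Camera axes: x right, y down, z forward; pixel columns grow to the right and rows downward; lengths in mm; the calibration is good to about 2 mm. The wrist camera is an equidistant fisheye: a pixel r from the principal point sees the ray r / f radians off the axis. A picture is of the moment at which its call begins: read the wrist's pose just before it. camera_params takes no time and is no camera call; for the wrist camera it gives the pose at the moment of the call.
- order.job_done(): hands the job in, once; it reports no verdict.
The state is a dict: "time": time; "joint_pos": joint angles; "dq": joint speeds; "effort": joint torques, N m; "position": TCP position; "tcp_rot": TCP orientation; "wrist_force": force on the tool from outside, world axes, zero at the start; "torque": the same for the moment, N m; "opening": finger opening in mm.
Only numpy, scipy, OpenCV 4.12 (cv2) and the standard library are available. Lean on these libraries where they do the work, as an engineer would, in place of code of your own. Each camera call takes 0.05 s, during which the arm holds its last target.

## Working session

There is one attempt and no reset: what is moved stays moved. The work goes in short steps, Python scripts to look and compute and a tool call to move; the robot and the scene stay as the last step left them, time stands still between calls to the robot, and variables do not carry over. Pictures are saved under pics/ and viewed, and the job is handed in when it is done.

Besides the shell and the picture viewer there is one more tool, called after "Emit:" by a JSON object that holds its "api" and its "payload", one argument or row to a line. drive_tool: Moves the arm, as the interface text tells. Its arguments: {"type":"object","properties":{"slide":{"type":"array","items":{"type":"array","items":{"type":"number"}}},"turn":{"type":"array","items":{"type":"number"}},"grip":{"type":"number"}},"required":["slide","turn"]}

```bash
ls; mkdir -p pics; cat > h.py <<'E'
import numpy as np, cv2
from station import sense, imaging, order
from scipy.spatial.transform import Rotation as R
def rot(q): return R.from_quat([q[1],q[2],q[3],q[0]]).as_matrix()
def cam(n):
    p=imaging.camera_params(n); f=240/np.tan(np.radians(p['vfov']/2))
    return p,f,rot(p['attitude']) if np.ndim(p['attitude'])==1 else np.array(p['attitude']),np.array(p['xyz'])
E
python3 - <<'E'
from h import *
print(sense())
for n in ["scene","top","wrist"]:
    print(n,imaging.camera_params(n))
    im,d=imaging.get_image(n); cv2.imwrite(f'pics/{n}0.png',im); np.save(f'pics/{n}0.npy',d)
E
```

```text
pics
{'time': 0.0, 'joint_pos': array([-1.27967687,  0.60014202, -0.00252293,  1.60017029,  0.00177632,
        0.94289201, -0.07980146]), 'dq': array([-9.91208391e-04, -7.46109068e-04,  6.91927638e-04, -9.65370672e-05,
       -1.73227396e-04,  8.20105806e-04, -2.01292490e-03]), 'effort': array([-3.87030368e-04, -7.76435781e+01,  1.56483036e+00, -2.58005118e+01,
        1.24635504e-02,  8.67883558e-03,  7.80492599e-06]), 'position': array([260.55072664, 676.06684191, 249.39058663]), 'tcp_rot': array([-7.81575851e-05,  1.82861719e-01,  9.83138314e-01, -8.00936015e-04]), 'wrist_force': array([ 1.02757048,  0.65579736, -0.68675498]), 'torque': array([ 0.00026418, -0.0003551 ,  0.00053915]), 'opening': 85.44702099357522}
scene {'vfov': 54.70407342761037, 'cx': 322.7303833728966, 'cy': 238.52153289508558, 'xyz': array([978.81492609, 279.04117479, 906.01477532]), 'attitude': array([-0.14344804,  0.38045721,  0.85735998, -0.31560867])}
top {'vfov': 46.15676136606481, 'cx': 321.67808222876465, 'cy': 244.64164760871896, 'xyz': array([ 265.15067153, -151.33271844, 1397.42248837]), 'attitude': array([-0.0605301 ,  0.71491966, -0.69351937,  0.06524475])}
wrist {'vfov': 65.70646984690485, 'cx': 319.28919204819505, 'cy': 237.58501424856155, 'xyz': array([180.87797118, 707.89407896, 373.07483604]), 'attitude': array([0.13733362, 0.81303326, 0.55801954, 0.09343763])}
```

View pics/scene0.png

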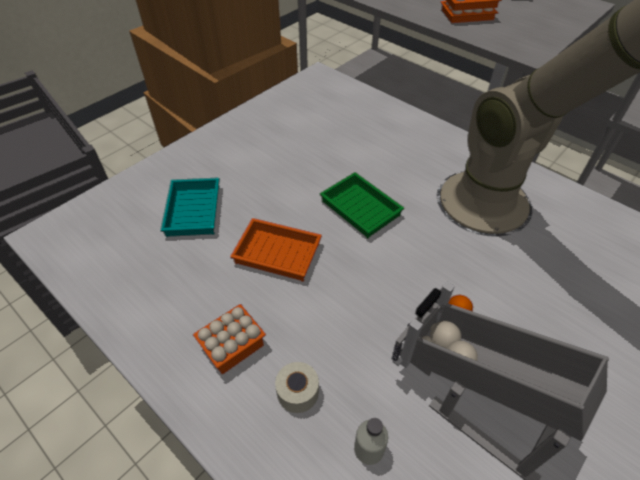

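View pics/top0.png

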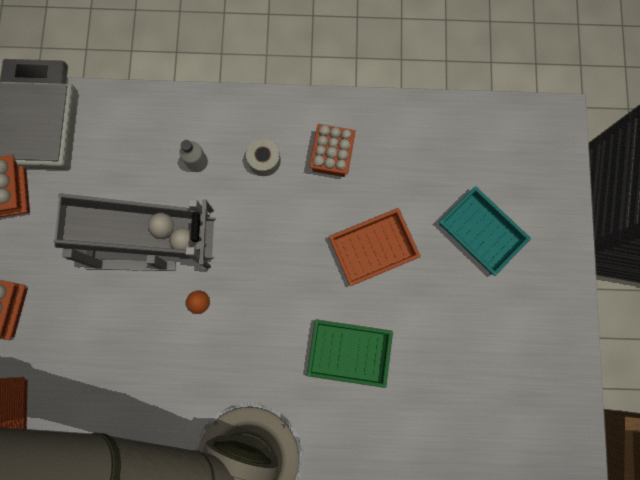

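View pics/wrist0.png

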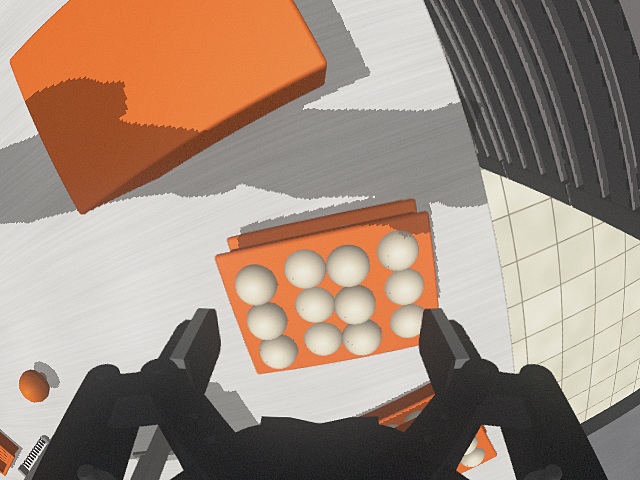

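The top view shows three tray-like things: orange (375,246), turquoise (483,231) and green (350,352). The orange one is the tray, since green and turquoise are excluded. The chute's lip is at about (212,237), and its floor falls to the image right. The handle is the dark bar at (196,227).

```bash
cat >> h.py <<'E'
def ray(n,uv,z):
    p,f,M,c=cam(n); uv=np.atleast_2d(np.array(uv,float))
    d=np.c_[(uv[:,0]-p['cx'])/f,(uv[:,1]-p['cy'])/f,np.ones(len(uv))]@M.T
    return c+d*((z-c[2])/d[:,2])[:,None]
def cloud(n,dep):
    p,f,M,c=cam(n); v,u=np.mgrid[0:480,0:640]
    return c+(np.dstack([(u-p['cx'])/f,(v-p['cy'])/f,np.ones(u.shape)])*dep[...,None])@M.T
def proj(n,X):
    p,f,M,c=cam(n); q=(np.atleast_2d(X)-c)@M; return np.c_[p['cx']+f*q[:,0]/q[:,2],p['cy']+f*q[:,1]/q[:,2]]
def tray(im,n,near,z=34):
    h=cv2.cvtColor(im,cv2.COLOR_BGR2HSV)
    m=cv2.inRange(h,(3,120,60),(20,255,255)); m=cv2.morphologyEx(m,cv2.MORPH_CLOSE,np.ones((5,5)))
    cs,_=cv2.findContours(m,0,2)
    cs=[c for c in cs if cv2.contourArea(c)>800]
    c=min(cs,key=lambda c:np.hypot(*(c.mean(0)[0]-near)))
    P=ray(n,c[:,0,:],z)[:,:2].astype(np.float32)
    r=cv2.minAreaRect(P); return r,cv2.boxPoints(r),c
E
python3 - <<'E'
from h import *
for n,near in [("top",(375,246)),("scene",(277,249))]:
    im=cv2.imread(f'pics/{n}0.png'); r,b,c=tray(im,n,near); print(n,r,b.round(1).tolist())
for n,x0,y0,x1,y1 in [("top",40,180,240,330),("scene",380,270,480,380)]:
    im=cv2.imread(f'pics/{n}0.png'); cv2.imwrite(f'pics/{n}0c.png',cv2.resize(im[y0:y1,x0:x1],None,fx=4 if n=="top" else 5,fy=4 if n=="top" else 5,interpolation=cv2.INTER_CUBIC))
im=cv2.imread('pics/top0.png');cv2.imwrite('pics/trayc.png',cv2.resize(im[190:300,310:440],None,fx=4,fy=4))
d=np.load('pics/top0.npy'); C=cloud('top',d)
for uv in [(196,215),(196,227),(196,238),(208,205),(208,267),(300,200),(375,246)]: print(uv,C[uv[1],uv[0]].round(1))
E
```

```text
top ((511.1295166015625, -285.66851806640625), (132.74221801757812, 188.23519897460938), 24.44541358947754) [[411.79998779296875, -227.5], [489.70001220703125, -398.79998779296875], [610.5, -343.8999938964844], [532.5999755859375, -172.5]]
scene ((518.3582763671875, -282.7643127441406), (147.30670166015625, 189.60626220703125), 24.654218673706055) [[411.8999938964844, -227.3000030517578], [491.0, -399.6000061035156], [624.7999877929688, -338.20001220703125], [545.7999877929688, -165.89999389648438]]
(196, 215) [536.2 117.6 207. ]
(196, 227) [508.1 114.1 214.6]
(196, 238) [485.3 113.7 208.9]
(208, 205) [580.  110.4 122.9]
(208, 267) [439.2 107.4  90.1]
(300, 200) [ 6.309e+02 -9.810e+01  2.000e-01]
(375, 246) [ 516.4 -290.8    6.2]
```

View pics/top0c.png

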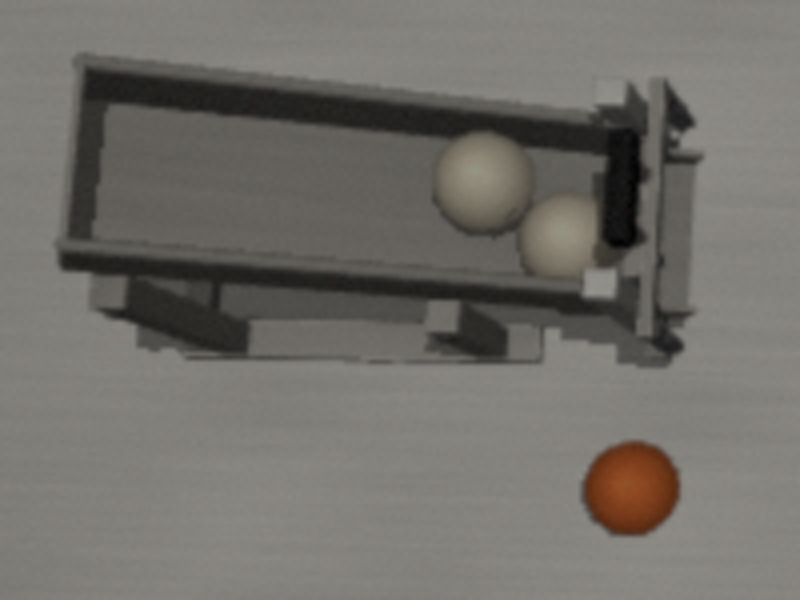

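View pics/scene0c.png

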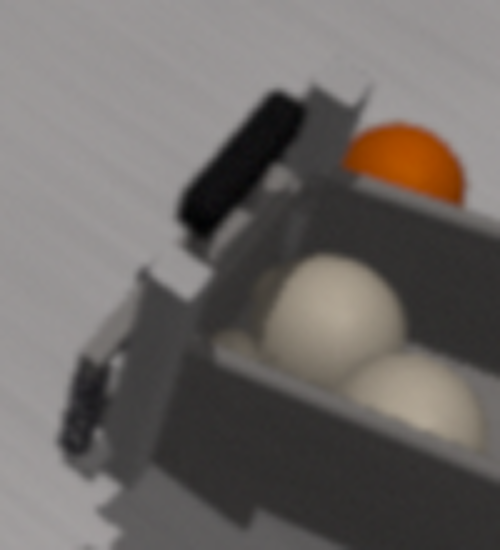

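View pics/trayc.png

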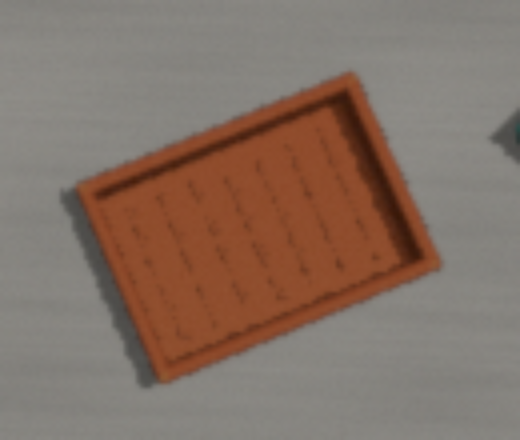

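```bash
python3 - <<'E'
from h import *
im=cv2.imread('pics/top0.png'); d=np.load('pics/top0.npy'); C=cloud('top',d)
a=ray('top',[(40+612/4-.4,180+97/4-.4),(40+600/4-.4,180+283/4-.4)],203); print('posts',a.round(1), np.linalg.norm(a[0]-a[1]))
# handle dark mask
for n,box in [('top',(180,205,205,245)),('scene',(410,280,445,325))]:
    I=cv2.imread(f'pics/{n}0.png'); m=np.zeros(I.shape[:2],np.uint8); x0,y0,x1,y1=box
    g=I.max(2); m[y0:y1,x0:x1]=(g[y0:y1,x0:x1]<38)*255
    nn,l,s,_=cv2.connectedComponentsWithStats(m); k=1+np.argmax(s[1:,4]); vs,us=np.nonzero(l==k); print(n,s[k])
    P=ray(n,np.c_[us,vs],210 if n=='top' else 205)[:,:2].astype(np.float32); print(cv2.minAreaRect(P))
    D=cloud(n,np.load(f'pics/{n}0.npy'))[vs,us]; print(np.percentile(D[:,2],[5,50,95]))
# wall tops direction via cloud: line in image
for (p,q) in [((90,62),(590,118)),((70,245),(580,288))]:
    u=np.linspace(p[0],q[0],40)/4+40-.4; v=np.linspace(p[1],q[1],40)/4+180-.4
    X=np.array([C[int(round(y)),int(round(x))] for x,y in zip(u,v)]); 
    # robust fit: plane vertical; use z linear in distance
    print(X[::6].round(0).tolist())
E
```

```text
posts [[561.7 127.6 203. ]
 [459.  126.8 203. ]] 102.75950681229268
top [180 212  21  30 294]
((510.5185546875, 126.84146118164062), (68.05389404296875, 40.98019027709961), 8.925918579101562)
[111.89580581 208.69763439 213.43915301]
scene [416 289  25  29 278]
((515.5390625, 120.10183715820312), (70.96553802490234, 16.48088264465332), 0.26077553629875183)
[199.45208167 209.86976433 212.37859291]
[[555.0, 382.0, 269.0], [556.0, 349.0, 255.0], [558.0, 314.0, 236.0], [557.0, 280.0, 219.0], [556.0, 242.0, 209.0], [556.0, 205.0, 196.0], [558.0, 168.0, 175.0]]
[[459.0, 381.0, 269.0], [459.0, 348.0, 251.0], [461.0, 314.0, 238.0], [460.0, 277.0, 224.0], [462.0, 240.0, 208.0], [461.0, 204.0, 192.0], [462.0, 166.0, 172.0]]
```

```bash
cat >> h.py <<'E'
def plan(P,yaw=None):
    """P world target mm, yaw deg of tool y in world -> slide cm, turn rad"""
    s=sense(); M=rot(s['tcp_rot']); p=np.array(s['position'])
    y0=np.degrees(np.arctan2(M[1,1],M[0,1]))
    sl=M.T@(np.array(P)-p)/10
    t=0 if yaw is None else -np.radians((yaw-y0+180)%360-180)
    print('t',round(s['time'],2),'pos',p.round(1),'yaw',round(y0,2),'F',np.round(s['wrist_force'],1),'open',round(s['opening'],1),'q',np.round(s['joint_pos'],2)); print('  slide',sl.round(2),'turn',round(t,3),'len',np.linalg.norm(sl)*10)
E
python3 - <<'E'
from h import *
plan((560,230,320),-10)
plan((560,230,320),-65.6)
E
```

```text
t 0.15 pos [260.6 676.2 249.6] yaw 68.93 F [ 0.2  0.7 -0. ] open 85.4 q [-1.28  0.6  -0.    1.6   0.    0.94 -0.08]
  slide [-43.98 -30.88  -7.  ] turn 1.378 len 541.9751629727147
t 0.15 pos [260.6 676.2 249.6] yaw 68.93 F [ 0.2  0.7 -0. ] open 85.4 q [-1.28  0.6  -0.    1.6   0.    0.94 -0.08]
  slide [-43.98 -30.88  -7.  ] turn 2.348 len 541.9751629727147
```

Emit:
{"api": "drive_tool", "payload": {
  "slide": [
    [-2.5, -1.8, -2],
    [-7.5, -5.3, -4],
    [-12.5, -8.8, -5.5],
    [-17.5, -12.3, -6.5],
    [-22.5, -15.8, -7],
    [-27.5, -19.3, -7],
    [-32.5, -22.8, -7],
    [-37.5, -26.3, -7]
  ],
  "turn": [0.1, 0.27, 0.44, 0.61, 0.78, 0.95, 1.12, 1.29]
}}

```text
time: 1.15
position: [516.8, 294.6, 320.4]
tcp_rot: [-0.0, 0.739, 0.674, 0.0]
wrist_force: [0.7, -0.0, -0.6]
opening: 85.7
```

```bash
python3 - <<'E'
from h import *
plan((548,-367,200),-65.6)
E
```

```text
t 1.15 pos [516.8 294.6 320.4] yaw -5.29 F [ 0.7 -0.  -0.6] open 85.7 q [-0.89  0.39  0.39  1.84 -0.18  0.95 -0.51]
  slide [-65.59   9.21  12.02] turn 1.053 len 673.1523495394521
```

Emit:
{"api": "drive_tool", "payload": {
  "slide": [
    [-5.5, 1.5, 0],
    [-11, 2.5, 0],
    [-16.5, 3.5, 0],
    [-22, 4.5, 0],
    [-27.5, 5.5, 0],
    [-33, 6.3, 2],
    [-38.5, 7, 4],
    [-44, 7.7, 6]
  ],
  "turn": [0.13, 0.26, 0.39, 0.52, 0.65, 0.78, 0.91, 1.05]
}}

```text
time: 2.15
position: [554.5, -150.2, 259.7]
tcp_rot: [-0.0, 0.977, 0.213, 0.0]
wrist_force: [0.5, 0.4, -0.2]
opening: 85.7
```

```bash
python3 - <<'E'
from h import *
plan((548,-367,200),-65.6)
E
```

```text
t 2.15 pos [ 554.5 -150.2  259.7] yaw -65.36 F [ 0.5  0.4 -0.2] open 85.7 q [-0.3   0.48  0.68  1.97 -0.4   0.83 -0.54]
  slide [-9.63 19.43  5.97] turn 0.004 len 224.95994733395617
```

Emit:
{"api": "drive_tool", "payload": {
  "slide": [
    [-2.5, 5, 1.5],
    [-5, 10, 3],
    [-7.5, 15, 4.5],
    [-9.6, 19.4, 6],
    [-9.6, 19.4, 6],
    [-9.6, 19.4, 6]
  ],
  "turn": [0, 0, 0, 0, 0, 0]
}}

```text
time: 2.9
position: [548.8, -364.6, 199.9]
tcp_rot: [-0.001, 0.977, 0.215, -0.0]
wrist_force: [0.5, 0.1, 0.3]
opening: 85.4
```

```bash
cat >> h.py <<'E'
def wray(uv,z):
    p,f,M,c=cam('wrist'); uv=np.atleast_2d(np.array(uv,float)); d=uv-[p['cx'],p['cy']]; r=np.linalg.norm(d,axis=1)+1e-9; th=r/f
    D=np.c_[d/r[:,None]*np.sin(th)[:,None],np.cos(th)]@M.T
    return c+D*((z-c[2])/D[:,2])[:,None]
E
python3 - <<'E'
from h import *
plan((548,-367,200),-65.6)
im,d=imaging.get_image('wrist'); cv2.imwrite('pics/w1.png',im)
E
```

```text
t 2.9 pos [ 548.8 -364.6  199.9] yaw -65.16 F [0.5 0.1 0.3] open 85.4 q [ 0.14  0.64  0.58  1.83 -0.47  0.81 -0.18]
  slide [-0.18  0.18 -0.01] turn 0.008 len 2.536331163477092
```

View pics/w1.png

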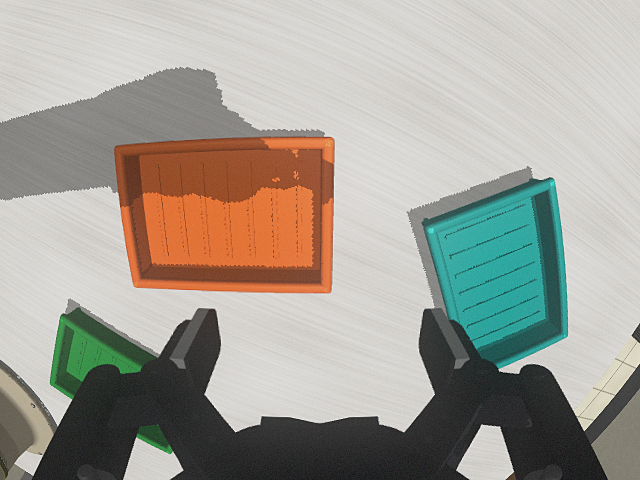

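The wrist view shows the orange tray. Its outer rim corners are at about (115,147), (334,139), (330,292) and (135,287). Next I measure it with rays onto the rim plane.

```bash
python3 - <<'E'
from h import *
im=cv2.imread('pics/w1.png'); h=cv2.cvtColor(im,cv2.COLOR_BGR2HSV)
m=cv2.inRange(h,(3,120,40),(20,255,255)); m=cv2.morphologyEx(m,cv2.MORPH_CLOSE,np.ones((5,5))); m[430:]=0
c=max(cv2.findContours(m,0,1)[0],key=cv2.contourArea)
P=wray(c[:,0,:],31)[:,:2].astype(np.float32); r=cv2.minAreaRect(P); print(r)
b=cv2.boxPoints(r); print(b.round(1).tolist())
Q=wray([(115,147),(334,139),(330,292),(135,287)],34); print(Q.round(1), Q.mean(0))
E
```

```text
((512.5317993164062, -286.16070556640625), (135.15260314941406, 190.20547485351562), 24.58123779296875)
[[411.5, -227.8000030517578], [490.6000061035156, -400.79998779296875], [613.5, -344.5], [534.4000244140625, -171.60000610351562]]
[[ 534.7 -175.3   34. ]
 [ 611.9 -345.5   34. ]
 [ 492.2 -399.    34. ]
 [ 414.4 -230.5   34. ]] [ 513.31316109 -287.57904262   34.        ]
```

```bash
python3 - <<'E'
from h import *
plan((550,-368,26),-65.4)
E
```

```text
t 2.95 pos [ 549.3 -363.9  200.2] yaw -65.09 F [ 0.2  0.6 -0.8] open 85.4 q [ 0.13  0.64  0.58  1.83 -0.47  0.81 -0.18]
  slide [-0.11  0.42 17.42] turn 0.005 len 174.2367127977677
```

Emit:
{"api": "drive_tool", "payload": {
  "slide": [
    [-0.1, 0.4, 5],
    [-0.1, 0.4, 10],
    [-0.1, 0.4, 13],
    [-0.1, 0.4, 14],
    [-0.1, 0.4, 14]
  ],
  "turn": [0, 0, 0, 0, 0]
}}

```text
time: 3.58
position: [550.3, -368.4, 60.7]
tcp_rot: [-0.0, 0.976, 0.216, 0.0]
wrist_force: [-0.1, 0.3, 0.8]
opening: 85.5
```

```bash
python3 - <<'E'
from h import *
plan((550,-368,26),-65.4)
E
```

```text
t 3.58 pos [ 550.3 -368.4   60.7] yaw -65.07 F [-0.1  0.3  0.8] open 85.5 q [ 0.23  0.81  0.44  1.89 -0.6   0.57 -0.07]
  slide [-0.01 -0.05  3.47] turn 0.006 len 34.734560041610735
```

Emit:
{"api": "drive_tool", "payload": {
  "slide": [
    [0, 0, 2],
    [0, 0, 3.4],
    [0, 0, 3.4]
  ],
  "turn": [0, 0, 0]
}}

```text
time: 3.95
position: [549.3, -368.7, 25.2]
tcp_rot: [-0.001, 0.977, 0.215, -0.001]
wrist_force: [0.6, -0.6, 0.2]
opening: 85.6
```

Emit:
{"api": "drive_tool", "payload": {
  "slide": [
    [0, 0, 0],
    [0, 0, 0],
    [0, 0, 0],
    [0, 0, 0],
    [0, 0, 0],
    [0, 0, 0]
  ],
  "turn": [0, 0, 0, 0, 0, 0],
  "grip": -1
}}

```text
time: 4.7
position: [549.9, -369.3, 26.6]
tcp_rot: [0.0, 0.977, 0.215, 0.0]
wrist_force: [-1.0, -0.0, 4.1]
opening: 9.0
```

```bash
python3 - <<'E'
from h import *
plan((550,-368,60),-65.4)
im,d=imaging.get_image('wrist'); cv2.imwrite('pics/w2.png',im)
E
```

```text
t 4.7 pos [ 549.9 -369.3   26.6] yaw -65.15 F [-1.  -0.   4.1] open 9.0 q [ 0.26  0.85  0.4   1.9  -0.63  0.52 -0.04]
  slide [ 0.06 -0.11 -3.34] turn 0.004 len 33.42290104425588
```

View pics/w2.png

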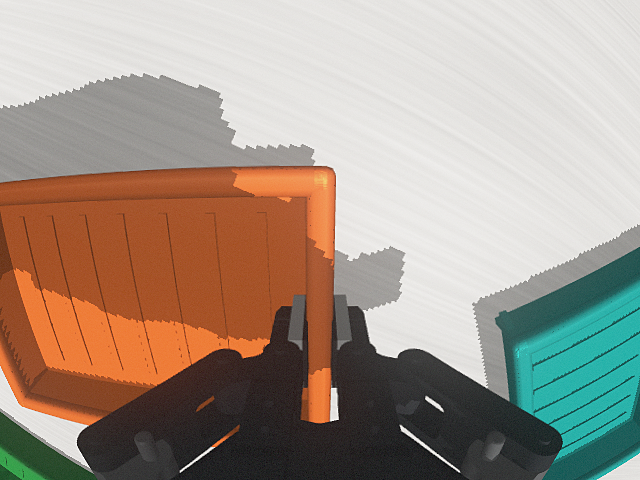

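The pads hold the short-end rim, seen at (320,300), with a 9 mm opening. Next: a small lift and a check.

Emit:
{"api": "drive_tool", "payload": {
  "slide": [
    [0, 0, -0.5],
    [0, 0, -1],
    [0, 0, -1.2],
    [0, 0, -1.2]
  ],
  "turn": [0, 0, 0, 0]
}}

```text
time: 5.25
position: [549.8, -369.2, 38.5]
tcp_rot: [0.0, 0.977, 0.215, 0.0]
wrist_force: [-0.1, 0.5, -0.5]
opening: 8.7
```

```bash
python3 - <<'E'
from h import *
plan((512,-20,38),-89.5)
im,d=imaging.get_image('wrist'); cv2.imwrite('pics/w3.png',im)
im,d=imaging.get_image('scene'); cv2.imwrite('pics/s3.png',im); cv2.imwrite('pics/s3c.png',cv2.resize(im[150:370,150:450],None,fx=2.5,fy=2.5))
E
```

```text
t 5.25 pos [ 549.8 -369.2   38.5] yaw -65.13 F [-0.1  0.5 -0.5] open 8.7 q [ 0.25  0.83  0.41  1.9  -0.62  0.54 -0.05]
  slide [ 11.25 -33.27   0.04] turn 0.425 len 351.23235127757874
```

View pics/s3c.png

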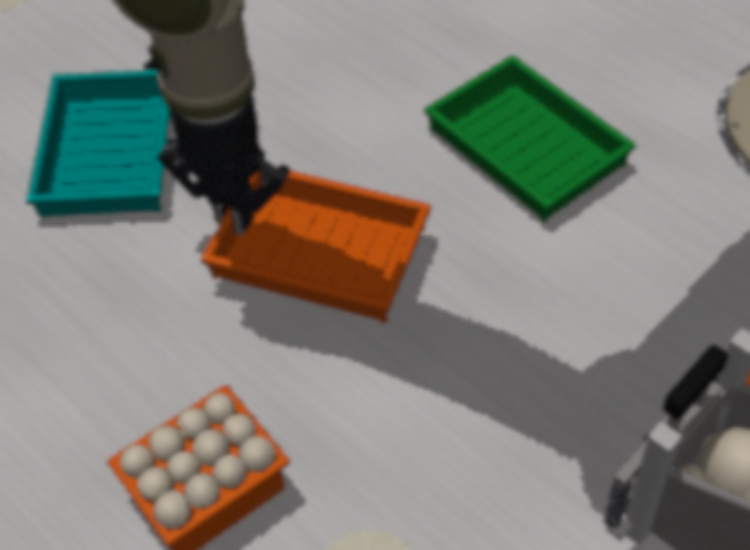

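View pics/w3.png

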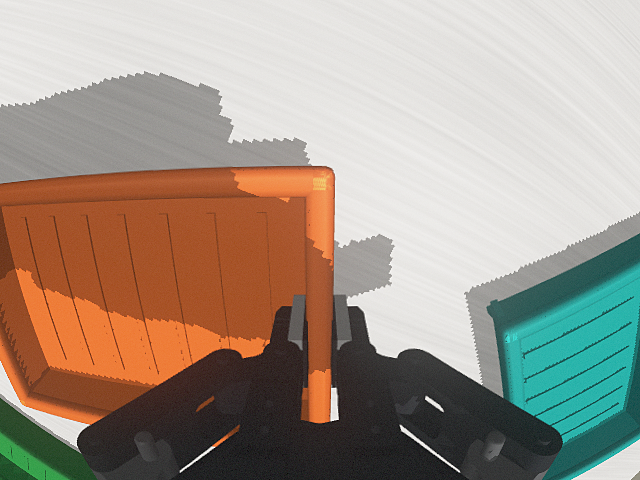

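Emit:
{"api": "drive_tool", "payload": {
  "slide": [
    [1, -3, 0],
    [2.5, -7, 0],
    [4, -11.5, 0],
    [5.5, -16, 0],
    [7, -20.5, 0],
    [8, -23.5, 0],
    [8.5, -25, 0],
    [8.5, -25, 0]
  ],
  "turn": [0.07, 0.14, 0.21, 0.28, 0.35, 0.425, 0.425, 0.425]
}}

```text
time: 6.35
position: [522.0, -106.2, 38.3]
tcp_rot: [0.0, 1.0, 0.006, 0.0]
wrist_force: [0.8, -0.3, -0.9]
opening: 9.0
```

```bash
python3 - <<'E'
from h import *
plan((512,-20,38),-89.5)
im,d=imaging.get_image('top'); cv2.imwrite('pics/t4.png',im)
im,d=imaging.get_image('wrist'); cv2.imwrite('pics/w4.png',im)
E
```

```text
t 6.35 pos [ 522.  -106.2   38.3] yaw -89.33 F [ 0.8 -0.3 -0.9] open 9.0 q [-0.19  0.76  0.43  2.2  -0.93  0.36 -0.53]
  slide [-0.9  -8.63  0.03] turn 0.003 len 86.77376093607884
```

View pics/t4.png

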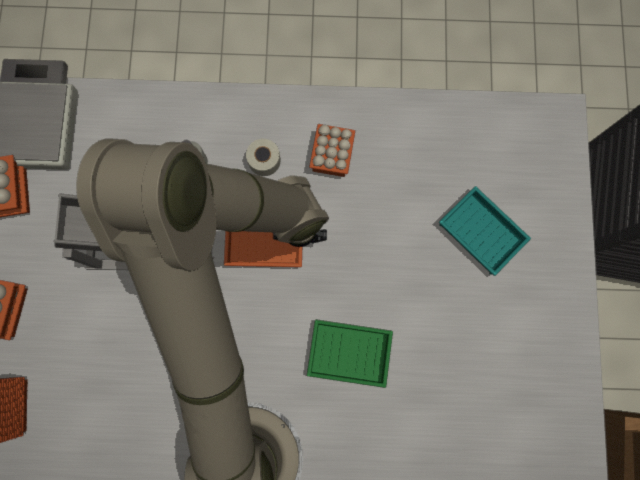

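View pics/w4.png

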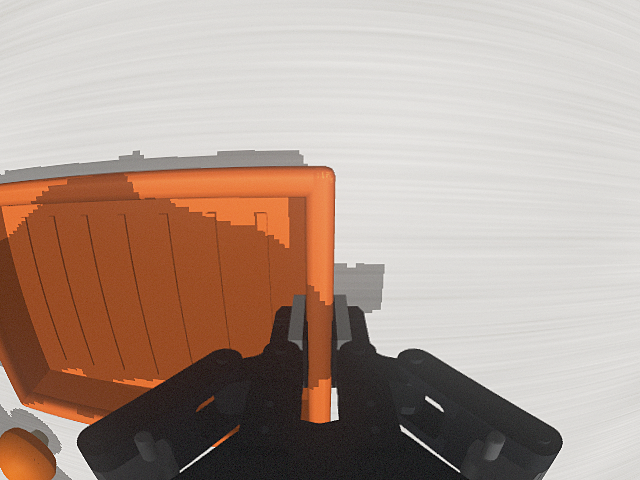

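```bash
python3 - <<'E'
from h import *
im,d=imaging.get_image('scene'); cv2.imwrite('pics/s5.png',im)
im,d=imaging.get_image('top'); C=cloud('top',d)
for uv in [(130,190),(185,200),(230,200),(260,205),(300,215),(160,270)]: print(uv,C[uv[1],uv[0]].round(0))
E
```

```text
(130, 190) [426.  57. 802.]
(185, 200) [421.   0. 787.]
(230, 200) [451. -32. 675.]
(260, 205) [461. -65. 614.]
(300, 215) [ 487. -116.  448.]
(160, 270) [349.  38. 727.]
```

View pics/s5.png

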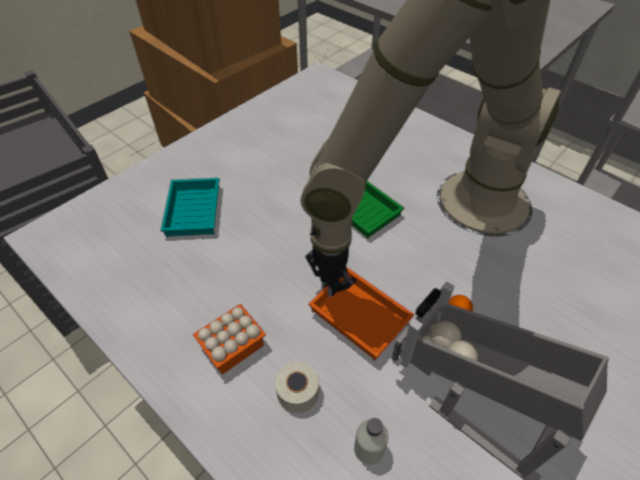

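Emit:
{"api": "drive_tool", "payload": {
  "slide": [
    [-0.2, -2, 0],
    [-0.5, -4.5, 0],
    [-0.8, -7, 0],
    [-0.9, -8.3, 0],
    [-0.9, -8.6, 0],
    [-0.9, -8.6, 0],
    [-0.9, -8.6, 0]
  ],
  "turn": [0, 0, 0, 0, 0, 0, 0]
}}

```text
time: 7.42
position: [512.2, -21.7, 38.4]
tcp_rot: [0.0, 1.0, 0.004, 0.0]
wrist_force: [0.6, 0.1, -1.2]
opening: 8.3
```

```bash
python3 - <<'E'
from h import *
plan((512,-20,38),-89.5)
print(ray('top',[(40+695/4-.4,180+155/4-.4),(40+690/4-.4,180+312/4-.4)],58))
im,d=imaging.get_image('wrist'); cv2.imwrite('pics/w6.png',im)
im,d=imaging.get_image('scene'); cv2.imwrite('pics/s6c.png',cv2.resize(im[220:420,280:500],None,fx=3,fy=3))
E
```

```text
t 7.42 pos [512.2 -21.7  38.4] yaw -89.56 F [ 0.6  0.1 -1.2] open 8.3 q [-0.33  0.75  0.4   2.25 -0.97  0.32 -0.65]
  slide [-0.02 -0.17  0.04] turn -0.001 len 1.7121330548468419
[[563.09856957 108.57680187  58.        ]
 [466.55140402 105.43608919  58.        ]]
```

View pics/s6c.png

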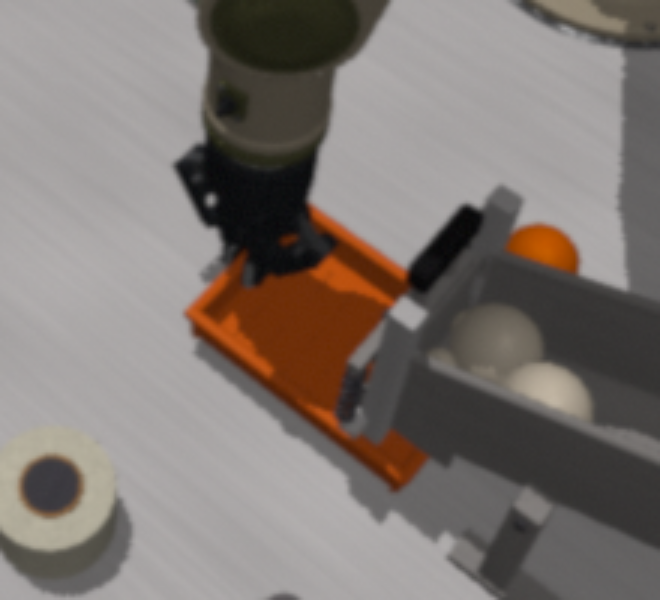

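View pics/w6.png

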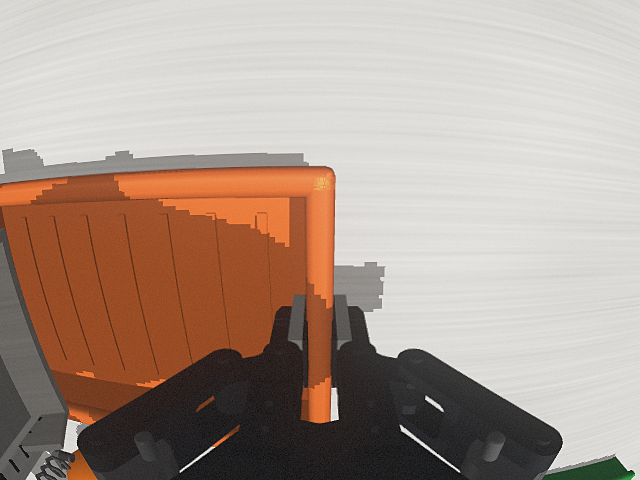

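Emit:
{"api": "drive_tool", "payload": {
  "slide": [
    [0, -0.2, 0.5],
    [0, -0.2, 1],
    [0, -0.2, 1.2],
    [0, -0.2, 1.2],
    [0, -0.2, 1.2]
  ],
  "turn": [0, 0, 0, 0, 0]
}}

```text
time: 8.15
position: [512.0, -18.8, 26.5]
tcp_rot: [-0.0, 1.0, 0.004, 0.0]
wrist_force: [-0.5, -0.4, 5.9]
opening: 8.9
```

Emit:
{"api": "drive_tool", "payload": {
  "slide": [
    [0, 0, 0],
    [0, 0, 0],
    [0, 0, 0],
    [0, 0, 0],
    [0, 0, 0],
    [0, 0, -1]
  ],
  "turn": [0, 0, 0, 0, 0, 0],
  "grip": 0.2
}}

```text
time: 8.9
position: [511.7, -18.8, 36.2]
tcp_rot: [-0.0, 1.0, 0.004, -0.001]
wrist_force: [0.5, 0.2, -0.1]
opening: 51.4
```

Emit:
{"api": "drive_tool", "payload": {
  "slide": [
    [0, 0, -3],
    [0, 0, -7],
    [0, 0, -12],
    [0, 1, -17],
    [0, 2, -20],
    [0, 2, -21],
    [0, 2, -21]
  ],
  "turn": [0, 0, 0, 0, 0, 0, 0]
}}

```text
time: 9.78
position: [512.1, -38.0, 246.4]
tcp_rot: [-0.0, 1.0, 0.005, 0.0]
wrist_force: [-0.3, -0.8, -0.8]
opening: 51.3
```

```bash
python3 - <<'E'
from h import *
plan((512,-20,240),-89.5)
im,d=imaging.get_image('wrist'); cv2.imwrite('pics/w7.png',im)
np.save('pics/w7d.npy',d)
E
```

```text
t 9.78 pos [512.1 -38.  246.4] yaw -89.46 F [-0.3 -0.8 -0.8] open 51.3 q [-0.65  0.48  0.89  2.12 -0.53  0.78 -0.98]
  slide [ 0.01 -1.8   0.64] turn 0.001 len 19.130459279290882
```

View pics/w7.png

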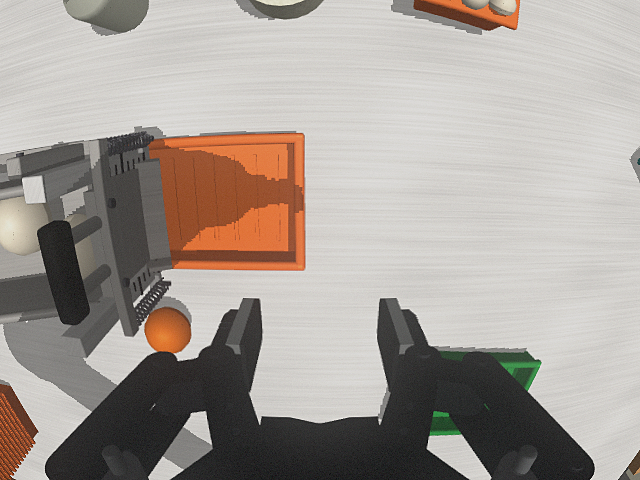

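The tray is down, with its free-end corners at (304,133) and (304,269). The lip edge runs from about (150,162) to (172,262), and the handle is the dark bar from (52,222) to (74,322).

```bash
python3 - <<'E'
from h import *
im=cv2.imread('pics/w7.png')
t=wray([(304,133),(304,269)],34); print('tray end',t.round(1).tolist())
g=im.max(2); m=((g<45)*255).astype(np.uint8); m[:200]=0; m[335:]=0; m[:,100:]=0; m[:,:30]=0
c=max(cv2.findContours(m,0,1)[0],key=cv2.contourArea); print(cv2.boundingRect(c))
P=wray(c[:,0,:],205)[:,:2].astype(np.float32); print('handle@205',cv2.minAreaRect(P)); P=wray(c[:,0,:],210)[:,:2].astype(np.float32); print('handle@210',cv2.minAreaRect(P))
print('lip',wray([(159,161),(172,262)],58).round(1).tolist())
cv2.imwrite('pics/w7c.png',cv2.resize(im[110:350,0:320],None,fx=2.5,fy=2.5,interpolation=cv2.INTER_CUBIC))
E
```

```text
tray end [[577.6, -22.3, 34.0], [446.0, -22.1, 34.0]]
(37, 221, 53, 104)
handle@205 ((513.3009033203125, 113.89898681640625), (67.27322387695312, 28.422758102416992), 0.45225194096565247)
handle@210 ((515.8114013671875, 109.3345947265625), (65.2247543334961, 27.55727767944336), 0.4522564113140106)
lip [[558.3, 106.9, 58.0], [461.2, 104.6, 58.0]]
```

View pics/w7c.png

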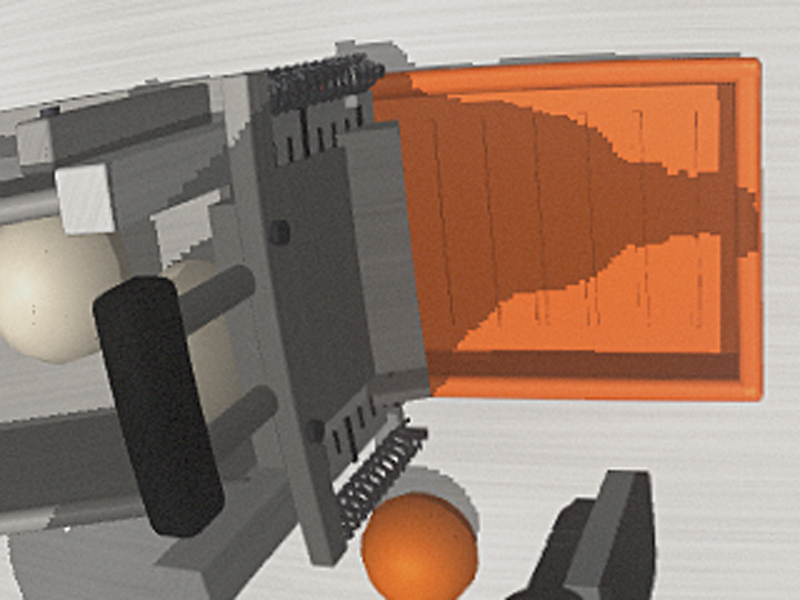

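Tray checks out: centre about (511.8,72.8) against a drop point of about (510,71), aligned to the chute. Next I go above the handle.

Emit:
{"api": "drive_tool", "payload": {
  "slide": [
    [0, -3, -1],
    [0, -8, -1.5],
    [0, -12, -2],
    [0, -14.5, -2],
    [0, -15.4, -2],
    [0, -15.4, -2],
    [0, -15.4, -2]
  ],
  "turn": [0, 0, 0, 0, 0, 0, 0]
}}

```text
time: 10.7
position: [510.8, 114.0, 266.1]
tcp_rot: [0.0, 1.0, 0.004, -0.0]
wrist_force: [0.1, -0.1, 0.0]
opening: 51.3
```

```bash
python3 - <<'E'
from h import *
plan((512,116,200),-89.5)
im,d=imaging.get_image('wrist'); cv2.imwrite('pics/w8.png',im)
im,d=imaging.get_image('scene'); cv2.imwrite('pics/s8c.png',cv2.resize(im[220:420,280:500],None,fx=3,fy=3))
E
```

```text
t 10.7 pos [510.8 114.  266.1] yaw -89.6 F [ 0.1 -0.1  0. ] open 51.3 q [-0.98  0.48  0.95  2.08 -0.52  0.84 -1.28]
  slide [ 0.13 -0.2   6.61] turn -0.002 len 66.16015143304898
```

View pics/w8.png

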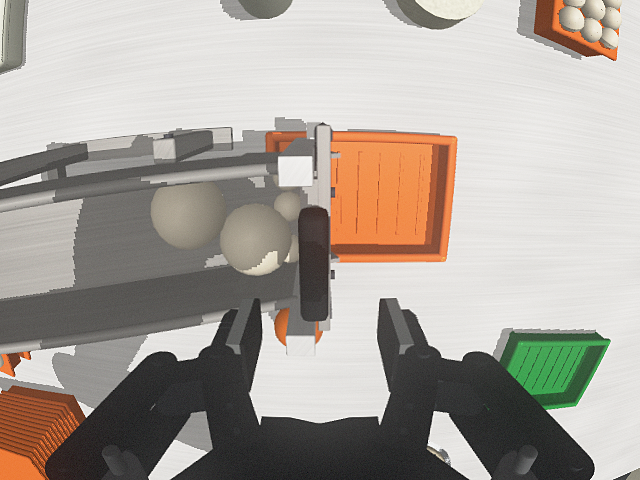

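View pics/s8c.png

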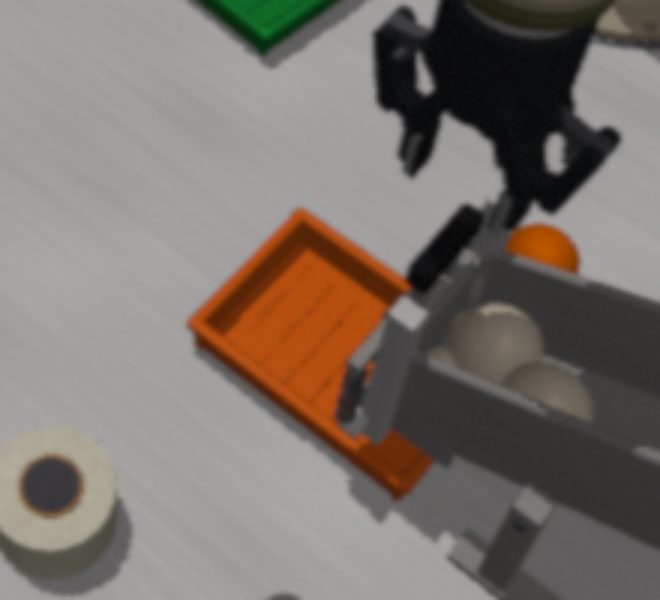

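```bash
python3 - <<'E'
from h import *
print(wray([(301,264),(327,264),(314,208),(314,321)],210).round(1).tolist())
print('posts',wray([(295,171),(301,346)],203).round(1).tolist())
im=cv2.imread('pics/w8.png');cv2.imwrite('pics/w8c.png',cv2.resize(im[190:340,260:380],None,fx=4,fy=4))
E
```

```text
[[517.5, 125.0, 210.0], [517.6, 111.3, 210.0], [547.9, 118.2, 210.0], [482.2, 118.1, 210.0]]
posts [[565.5, 128.0, 203.0], [459.5, 126.1, 203.0]]
```

View pics/w8c.png

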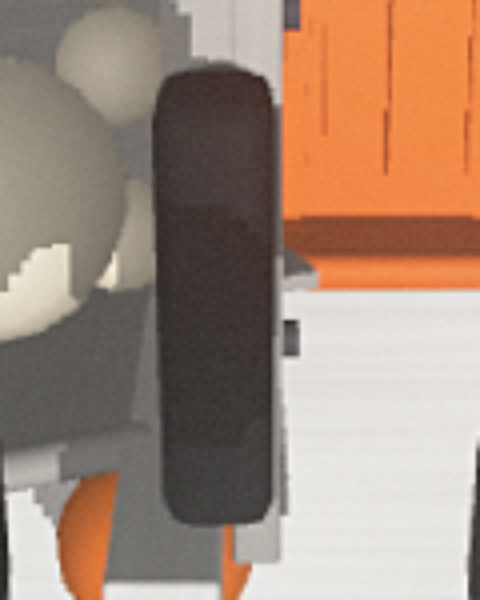

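The dark handle bar spans columns 299–328 and rows 207–321, so its middle is about (512.5,118.5). I descend around it.

Emit:
{"api": "drive_tool", "payload": {
  "slide": [
    [0.1, -0.4, 1],
    [0.1, -0.4, 3],
    [0.1, -0.4, 5],
    [0.1, -0.4, 6.2],
    [0.1, -0.4, 6.4],
    [0.1, -0.4, 6.4]
  ],
  "turn": [0, 0, 0, 0, 0, 0]
}}

```text
time: 11.55
position: [512.0, 119.1, 202.5]
tcp_rot: [0.0, 1.0, 0.004, 0.0]
wrist_force: [0.3, -0.8, -0.2]
opening: 51.2
```

```bash
python3 - <<'E'
from h import *
plan((512.5,118.5,201),-89.5)
im,d=imaging.get_image('wrist'); cv2.imwrite('pics/w9.png',im)
E
```

```text
t 11.55 pos [512.  119.1 202.5] yaw -89.52 F [ 0.3 -0.8 -0.2] open 51.2 q [-0.9   0.56  0.84  2.13 -0.64  0.72 -1.19]
  slide [0.05 0.06 0.15] turn -0.0 len 1.7044022291156047
```

View pics/w9.png

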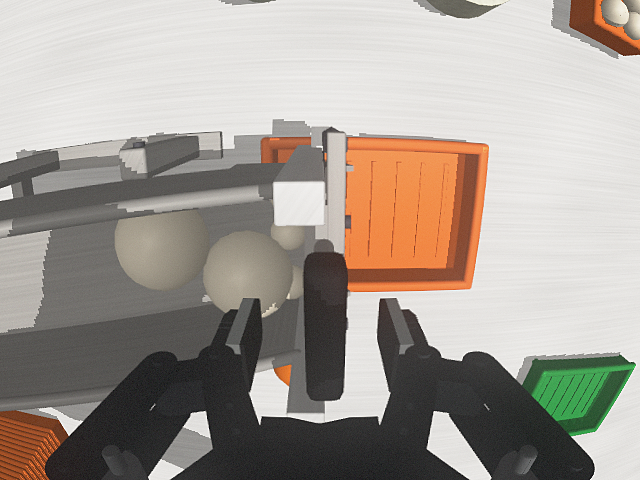

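```bash
python3 - <<'E'
from h import *
print(wray([(304,325),(347,325),(325,254),(325,400)],210).round(1).tolist(),wray([(319,330)],202))
E
```

```text
[[521.5, 126.1, 210.0], [521.5, 110.3, 210.0], [549.8, 118.8, 210.0], [483.0, 117.8, 210.0]] [[514.03270433 120.56907766 202.        ]]
```

Emit:
{"api": "drive_tool", "payload": {
  "slide": [
    [0.2, 0.2, 0.15],
    [0.2, 0.2, 0.15]
  ],
  "turn": [0, 0]
}}

```text
time: 11.85
position: [514.1, 117.2, 201.1]
tcp_rot: [-0.0, 1.0, 0.004, 0.0]
wrist_force: [0.8, -0.3, -0.0]
opening: 51.2
```

Emit:
{"api": "drive_tool", "payload": {
  "slide": [
    [0, 0, 0],
    [0, 0, 0],
    [0, 0, 0],
    [0, 0, 0],
    [0, 0, 0]
  ],
  "turn": [0, 0, 0, 0, 0],
  "grip": -1
}}

```text
time: 12.48
position: [513.8, 117.0, 201.0]
tcp_rot: [0.0, 1.0, 0.004, 0.0]
wrist_force: [-2.3, -1.3, 5.2]
opening: 14.9
```

```bash
python3 - <<'E'
from h import *
plan((512.5,118.5,241),-89.5)
im,d=imaging.get_image('wrist'); cv2.imwrite('pics/w10.png',im)
E
```

```text
t 12.47 pos [513.8 117.  201. ] yaw -89.5 F [-2.3 -1.3  5.2] open 14.9 q [-0.89  0.56  0.84  2.13 -0.64  0.72 -1.19]
  slide [-0.13 -0.15 -4.  ] turn 0.0 len 40.02964948270019
```

View pics/w10.png

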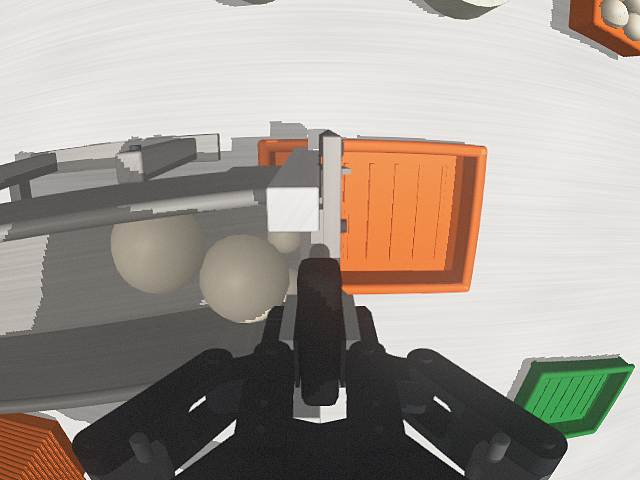

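The bar is held centred at (320,330), 15 mm opening. I lift first to 20 mm.

Emit:
{"api": "drive_tool", "payload": {
  "slide": [
    [0, 0, -0.6],
    [0, 0, -1.2],
    [0, 0, -1.8],
    [0, 0, -2],
    [0, 0, -2]
  ],
  "turn": [0, 0, 0, 0, 0]
}}

```text
time: 13.15
position: [513.8, 117.1, 220.9]
tcp_rot: [0.0, 1.0, 0.004, 0.0]
wrist_force: [3.2, -4.1, -11.1]
opening: 15.0
```

```bash
python3 - <<'E'
from h import *
plan((513.8,117,241),-89.5)
im,d=imaging.get_image('wrist'); cv2.imwrite('pics/w11.png',im)
im,d=imaging.get_image('scene'); cv2.imwrite('pics/s11c.png',cv2.resize(im[220:420,280:500],None,fx=3,fy=3))
E
```

```text
t 13.15 pos [513.8 117.1 220.9] yaw -89.5 F [  3.2  -4.1 -11.1] open 15.0 q [-0.92  0.54  0.87  2.11 -0.61  0.76 -1.22]
  slide [ 0.    0.01 -2.01] turn 0.0 len 20.118341174435074
```

View pics/w11.png

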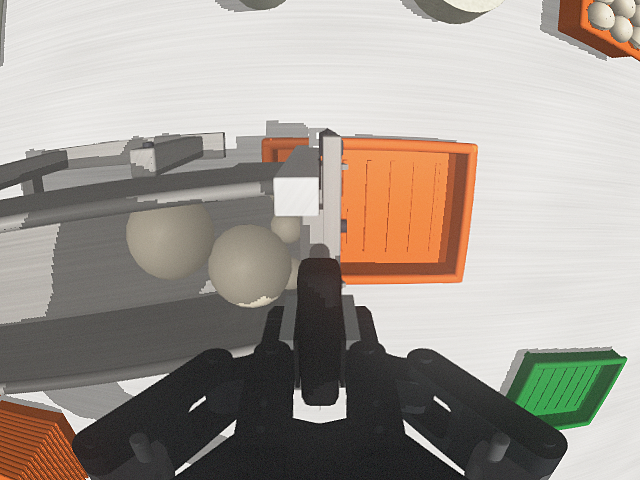

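View pics/s11c.png

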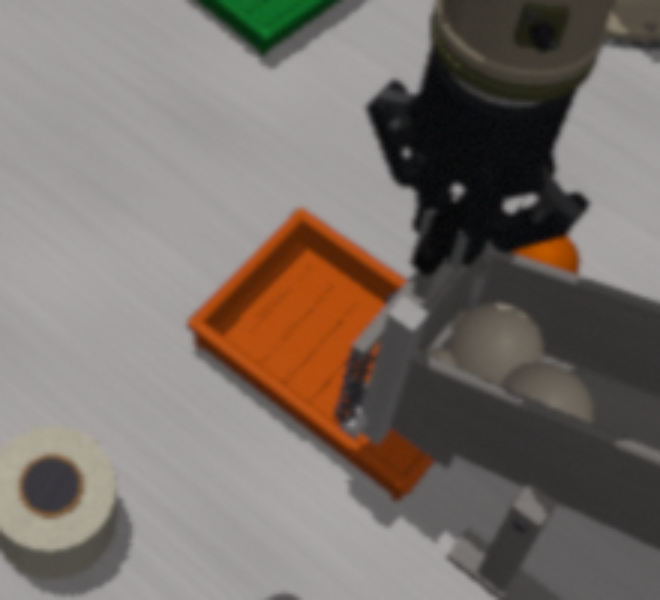

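The bar has not slipped: it sits at the same pixels against the pads, and the pull is about 11 N as expected. I continue to 40 mm.

Emit:
{"api": "drive_tool", "payload": {
  "slide": [
    [0, 0, -0.6],
    [0, 0, -1.2],
    [0, 0, -1.7],
    [0, 0, -2],
    [0, 0, -2],
    [0, 0, -2],
    [0, 0, -2],
    [0, 0, -2]
  ],
  "turn": [0, 0, 0, 0, 0, 0, 0, 0]
}}

```text
time: 14.25
position: [513.8, 117.1, 240.6]
tcp_rot: [0.0, 1.0, 0.004, 0.0]
wrist_force: [4.2, -4.1, -12.8]
opening: 15.2
```

Emit:
{"api": "drive_tool", "payload": {
  "slide": [
    [0, 0, 0],
    [0, 0, 0],
    [0, 0, 0],
    [0, 0, 0],
    [0, 0, 0],
    [0, 0, 0],
    [0, 0, 0],
    [0, 0, 0]
  ],
  "turn": [0, 0, 0, 0, 0, 0, 0, 0]
}}

```text
time: 15.25
position: [513.8, 117.0, 240.6]
tcp_rot: [0.0, 1.0, 0.004, 0.0]
wrist_force: [4.2, -2.2, -13.1]
opening: 15.0
```

```bash
python3 - <<'E'
from h import *
plan((513.8,117,241),-89.5)
im,d=imaging.get_image('wrist'); cv2.imwrite('pics/w12.png',im)
im,d=imaging.get_image('scene'); cv2.imwrite('pics/s12c.png',cv2.resize(im[220:420,280:500],None,fx=3,fy=3))
E
```

```text
t 15.25 pos [513.8 117.  240.6] yaw -89.5 F [  4.2  -2.2 -13.1] open 15.0 q [-0.94  0.51  0.91  2.1  -0.57  0.8  -1.25]
  slide [-0.    0.   -0.04] turn -0.0 len 0.3825606393195949
```

View pics/w12.png

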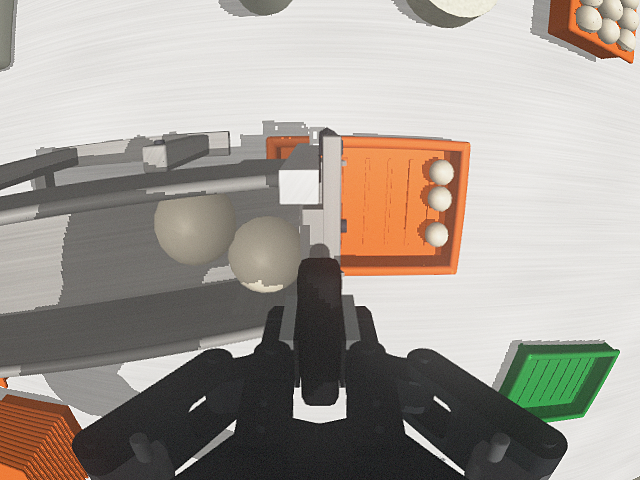

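View pics/s12c.png

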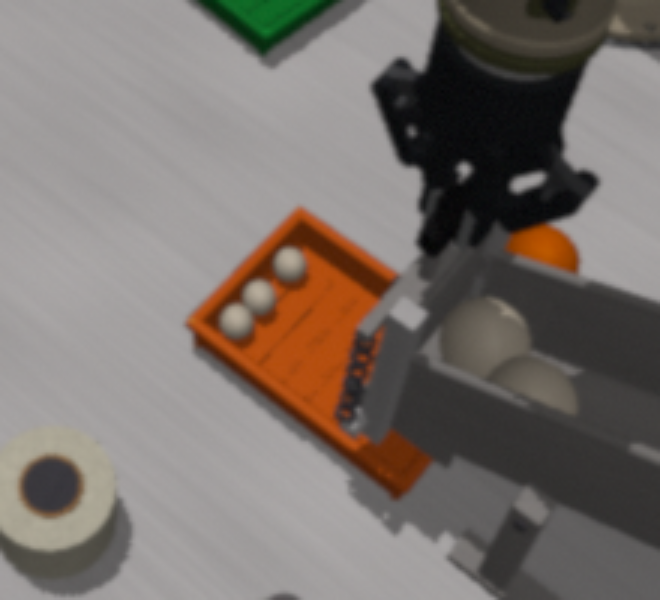

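All three buttons lie in the tray, at wrist pixels (440,172), (438,198) and (436,234). Both big mushrooms are still behind the gate. The arm has held steady for a second at 39.6 mm of lift.

```bash
python3 - <<'E'
from h import *
print(order.job_done()); plan((513.8,117,241),-89.5)
E
```

```text
the job is handed in; nothing more can be done
None
the job is handed in; nothing more can be done
```

The tray is under the chute mouth, all three buttons are in it, and the gate was held at half travel when I handed the job in at about 15.4 s.

- **Tray:** I took the orange tray by its short-end rim and set it flat while the gate was shut. Its measured middle was about (512, 73) mm, against an estimated drop point of about (510, 71) mm, and it lined up with the chute.
- **Gate:** I gripped the handle and drew it up in two steps. The arm's reading put the lift at 39.6 mm, steady for a second, with about 13 N downward pull and no slip of the bar in the pads. I did not read the half-travel mark on the posts directly.
- **Mushrooms and the rest:** The last pictures show both big mushrooms still behind the gate. The arm touched nothing on the bench but the tray and the gate handle.
- **Disagreements:** The handle's position differed by 2 to 3 mm between the camera and the arm's reading, so I shifted the grasp 2 mm before closing. The handle and lip estimates from the different cameras also differed by a few millimetres.
- **Failed check:** A state reading after hand-in was refused, so I have no reading from the second after it.

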